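Dark-zero the filter photometer and set its third filter

ROBOT

A 6-joint arm with a two-finger parallel gripper is mounted at the origin on a cart in front of the work surface, level with it; the furniture and walls round the work are solid. World frame = base frame: x ahead of the robot, y to its left, z up, the work surface at z = 0. Lengths are in m, angles in rad, forces in N, time in s.
With the tool pointing down it reaches from about 0.375 to 0.975 m from the base axis. Payload 3.8 kg.
Tool frame: the origin (TCP) lies at the very end of the fingers, on their centre line; the grasp point (between the pads) lies 19 mm behind it; z points along the fingers, y is the line along which they close (so a half turn about z gives the same grasp; the last joint's range is limited). The gripper opens to 85 mm and grips with 20 to 120 N. Pads are 22 mm wide; open, the fingers measure 114 mm over their backs; the gripper's body (76 mm by 85 mm) begins 54 mm behind the grasp point. The pads swing forward as they close: fully open they stand 13 mm farther back than shut.
Start: joints at [1.311, 0.264, 1.604, -0, 1.274, -0.037], TCP at [0.149, 0.658, 0.192] pointing down, gripper open.
Joint ranges: [-2.63, 2.63], [-0.94, 2.18], [0.31, 2.57], [-1.31, 4.45], [0, 2.66], [-2.55, 2.55]. Speed limits (rad/s): [2.57, 2.57, 3.14, 3.14, 3.14, 3.14].

INTERFACE

Orientations are given as a rotation vector (axis times angle).
In Python, from workcell import monitor, viewer, job gives the robot as it stands. The module is installed in compiled form; this text tells all that it offers.
- The arm moves only by the tool step_arm, never from a script. Its argument "series" is one flat list of numbers, 4 for each row, row after row: the shift along the tool's x, y, z in m, then the turn about the tool's z in rad. A call has 1 to 8 rows; each row is the pose to reach, as a shift and turn from the pose commanded when the call began, along the tool's axes at that moment; what a row does not reach only later rows make up. A row lasts 1/8 s, in which the tool goes at most 62.5 mm and 10.7 degrees, less where a joint would pass 70% of its speed; a pose out of reach is approached as far as the arm can. A call with a gripper value outside its range is refused whole. "gripper" is the opening, from 0 (shut) to 1 (fully open), set as the call begins (left out, the last holds). The fingers move at their own pace and stop on an object; "newtons" is the grip in N (left out, the last holds). Time passes only in rows, so rows that repeat a pose let the fingers close. It gives the time, the measured TCP pose, the force, the opening and the grip force at its end, in the units of the state.
- monitor.read_state(): the state, without advancing time (a new reading comes with each control period).
- viewer.read_camera(name): name is "scene" or "top"; returns a dict with "image" (420x560x3 uint8, red, green, blue), "intrinsics" (3x3 intrinsics, pixels), "distortion" ([k1, k2, p1, p2, k3] as OpenCV has them; the pictures are not rectified), "T" (4x4, takes a point from camera to world coordinates). Camera axes: x right, y up, looking along -z (the intrinsics and any distortion apply to the point x, -y, -z); pixel columns grow to the right and rows downward; lengths in m; the calibration is good to about 2 mm. A picture is of the moment at which its call begins. There is no depth.
- job.finish_job(): hands the job in; it is judged then, once.
Trained networks look in a picture, given as the dict that the camera call returned (one of the last four; its "shot" number tells which), for a name from the list of things; names that differ only in an ending like _2 or _b are one class to them, and where a whole thing is asked for, a point or a joint stands for the part that bears it (a point fixed in the world has none). Each returns a list of dicts, best first, with "score" (0 to 1); they miss things now and then, are a little off and sometimes report something else, mostly with a low value. They report only what shows in the picture. A call takes as long as a camera call. They do not tell look-alikes from the thing itself.
- viewer.boxes_of(picture, label): "extent" ([centre column, centre row, width, height] in pixels, round what is visible of it).
- viewer.spot_point(picture, label): "point" ([column, row] in pixels: a listed point, or the origin of a listed thing).
The state is a dict: "time": time; "q": joint angles; "joint_vel": joint speeds; "joint_torque": joint torques, N m; "tool_pos": TCP position; "tcp_rot": TCP orientation; "wrist_force": force on the tool from outside, world axes, zero at the start; "torque": the same for the moment, N m; "width": opening from 0.0 (shut) to 1.0 (fully open); "grip_force": force on a finger pad.
Only numpy, scipy, OpenCV 4.12 (cv2) and the standard library are available. Lean on these libraries where they do the work, as an engineer would, in place of code of your own. Each camera call takes 0.05 s, during which the arm holds its last target. There are 200 camera calls.

TASK

On the white photometer, push the black filter lever with a fingertip all the way to the right against its shutter stop, and only with the lever there press the red zero key fully down and let it up. Then push the lever gently back to the left from its other side, counting clicks by feel, and leave it in the third notch (amber dot) without ever letting it run past, which would flood the photocell. Only push and press: never grip the lever, and do not shove or lift the photometer or disturb the bottle, beaker and tin beside it.

Things in the scene. Friction and masses are not known exactly. Their poses are not given: they have to be found in the camera images.
- photometer: White bench photometer, loose on rubber feet, about 3 kg (slides if pushed with over 17 N), 120 (x) x 200 (y) mm. Origin: centre of its underside, on the bench; x points from its open front deck (robot's side) to its grey head at the back, y to its left, z up. The front deck is flat at z = 62 mm, x from -60 to -2 mm; only the lever's tab and the key stand on it.
- optical_head (a point): Middle of the top of the photometer's grey head (90 mm above the bench; x 19 to 59, y -94 to 94 mm in the photometer's frame; a black cap on it reaches 109 mm). In front of it a low grey bridge (x -3 to 25, y 1 to 31 mm, 79 mm high) spans the filter bar. Keep clear of both.
- filter_lever (a joint): Lever travel in m along the photometer's +y (left). 0: at the shutter stop, right end (black dot). Notches: 0.016 (blue), 0.032 (green), 0.048 (amber, third click), 0.064 (white, forbidden). Starts in notch 1, 2 or 3. Leaving a notch takes about 5 to 6 N; the push fades towards the ridge, and 8 to 9 mm on it snaps by itself, ahead of the finger, into the next notch and stays.
- lever_tab (a point): Middle of the upright black tab of the filter lever, the part to push: 14 (photometer x) x 8 (photometer y, its way of travel) x 24 mm high, from 3 to 27 mm above the deck; this point is 15 mm above the deck. In the photometer's frame: x = -24, y = -64 + travel, z = 77 mm. The deck beside it is free; at the stop, 32 mm of deck are left on its right, then free space.
- amber_dot (a point): Amber dot on the front deck (x = -46, y = -16, z = 62 mm in the photometer's frame), the mark of the third notch. Five dots in a row, 16 mm apart, mark the notches, from right to left: black, blue, green, amber, white; the tab, with its white line, stands behind the dot of its notch.
- zero_key (a joint): Depression of the red zero key in m: 0 up, 0.005 fully down. Pressed straight down; its spring takes 5 N fully down and brings it back.
- zero_key_top (a point): Centre of the top of the round red zero key, 20 mm across, at the left of the front deck: x = -30, y = 78, z = 77 mm in the photometer's frame when up. A black collar, 36 mm across, round it is 6 mm above the deck.
- reagent_bottle: Amber glass bottle with a white cap, 47 mm across, 87 mm high, loose, left of the photometer; leave alone. Origin: centre of its underside.
- beaker: Clear plastic beaker, 54 mm across, 68 mm high, loose, right of the photometer; leave alone. Origin: centre of its underside.
- lidded_tin: Round white metal tin with lid, 64 mm across, 42 mm high, loose, right of the photometer and nearer the robot; leave alone. Origin: centre of its underside.
There are look-alikes about, which are no part of the job. There is more than one size of the photometer; the one meant has the size given above.

How it is judged:
By the outcome, as a careful person would: the job done as asked, in the order asked, and still so for the second after the job is handed in, with the robot touching nothing.
It also fails if it takes over 72 s, if anything falls off the work surface, if the arm or the gripper's body presses on something with over 40 N, if the wrist force passes 120 N, or if a joint passes its speed limit or range.

## Working session

There is one attempt and no reset: what is moved stays moved. The work goes in short steps, Python scripts to look and compute and a tool call to move; the robot and the scene stay as the last step left them, time stands still between calls to the robot, and variables do not carry over. Pictures are saved under pics/ and viewed, at most 10 in all, crops included, and the job is handed in when it is done.

Besides the shell and the picture viewer there is one more tool, called after "Request:" as name(argument=value, ...), one argument or row to a line, values as JSON. step_arm: Moves the arm, as the interface text tells. Its arguments: {"type":"object","properties":{"series":{"type":"array"},"gripper":{"type":"number"},"newtons":{"type":"number"}},"required":["series"]}

```bash
mkdir -p pics; cat > h.py <<'E'
import numpy as np, cv2
from workcell import monitor, viewer, job
def ray(p,uv):
    u=cv2.undistortPoints(np.array([[uv]],float),p["intrinsics"],np.array(p["distortion"],float))[0,0]
    T=np.array(p["T"]);d=T[:3,:3]@np.array([u[0],-u[1],-1]);return T[:3,3],d
def atz(p,uv,z):
    o,d=ray(p,uv);return o+d*(z-o[2])/d[2]
def proj(p,X):
    T=np.array(p["T"]);c=(np.atleast_2d(X)-T[:3,3])@T[:3,:3]
    c=c*[1,-1,-1]
    return cv2.projectPoints(c,np.zeros(3),np.zeros(3),np.array(p["intrinsics"],float),np.array(p["distortion"],float))[0][:,0]
def save(p,n,crop=None,s=1):
    im=p["image"][:,:,::-1]
    if crop: im=im[crop[1]:crop[3],crop[0]:crop[2]]
    cv2.imwrite("pics/"+n,cv2.resize(im,None,fx=s,fy=s,interpolation=cv2.INTER_CUBIC))
E
python3 - <<'E'
from h import *
Z=dict(photometer=0,optical_head=.09,lever_tab=.077,amber_dot=.062,zero_key_top=.077,reagent_bottle=0,beaker=0,lidded_tin=0)
for n in("top","scene"):
    p=viewer.read_camera(n);save(p,n+"1.png")
    print(n,np.array(p["T"]).round(3)[:3,3])
    for k,z in Z.items():
        for r in viewer.spot_point(p,k)[:4]:
            print(k,round(r["score"],2),np.round(r["point"],1),atz(p,r["point"],z).round(4)[:2])
s=monitor.read_state();print(s)
E
```

```text
top [0.34  0.099 0.938]
photometer 0.93 [159.3 234.4] [0.4537 0.3142]
photometer 0.85 [301.5 206.8] [0.516  0.0412]
optical_head 0.93 [307.4 182.4] [0.5434 0.037 ]
optical_head 0.83 [138.2 242.7] [0.427  0.3295]
lever_tab 0.66 [140.2 208.3] [0.4902 0.3343]
lever_tab 0.55 [330.9 216. ] [ 0.4864 -0.0067]
amber_dot 0.94 [156.6 216.9] [0.4779 0.3072]
amber_dot 0.62 [309.3 230.6] [0.4612 0.0302]
amber_dot 0.44 [390.4 236.2] [ 0.4551 -0.1165]
zero_key_top 0.63 [264.1 213.9] [0.4867 0.1122]
zero_key_top 0.53 [180.  244.5] [0.4276 0.2585]
reagent_bottle 0.79 [223.  189.6] [0.5456 0.1954]
beaker 0.67 [222.6 189.5] [0.5458 0.1962]
beaker 0.64 [387.5 193.7] [ 0.5471 -0.1275]
lidded_tin 0.59 [388.1 239.7] [ 0.4563 -0.1272]
scene [-0.015 -0.177  0.695]
photometer 0.6 [306.7 251.5] [0.4989 0.0366]
photometer 0.56 [186.1 215.3] [0.4514 0.3169]
optical_head 0.81 [169.  196.9] [0.4135 0.3158]
optical_head 0.6 [322.6 204.6] [0.5552 0.0362]
lever_tab 0.93 [328.8 237.3] [ 0.4941 -0.0077]
lever_tab 0.46 [188.  186.3] [0.469  0.3125]
lever_tab 0.41 [317.8 205.4] [0.5603 0.0483]
amber_dot 0.89 [306.7 248.1
[... 275 characters left out ...]
 293.8] [ 0.4725 -0.1236]
{'time': 0.9, 'q': array([ 1.31112658e+00,  2.63845978e-01,  1.60397344e+00,  1.65118149e-05,
        1.27370613e+00, -3.68920594e-02]), 'joint_vel': array([-0.00134729,  0.0018709 , -0.00119072,  0.00186206, -0.00102814,
        0.00035256]), 'joint_torque': array([ 5.88832354e-04, -5.15035272e+01, -3.67743480e+01,  1.25259139e-04,
        2.28165036e-04,  3.02984859e-05]), 'tool_pos': array([0.14912744, 0.65833118, 0.19203053]), 'tcp_rot': array([-3.49222092e-01, -3.12211667e+00, -1.07917652e-04]), 'wrist_force': array([ 0.24335744,  0.15371029, -0.11313524]), 'torque': array([ 0.04516458, -0.05458573,  0.00326412]), 'grip_force': 0.0, 'width': 0.9996825106316628}
```

View pics/top1.png

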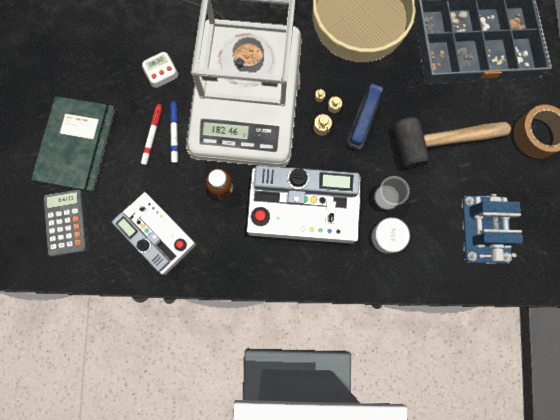

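View pics/scene1.png

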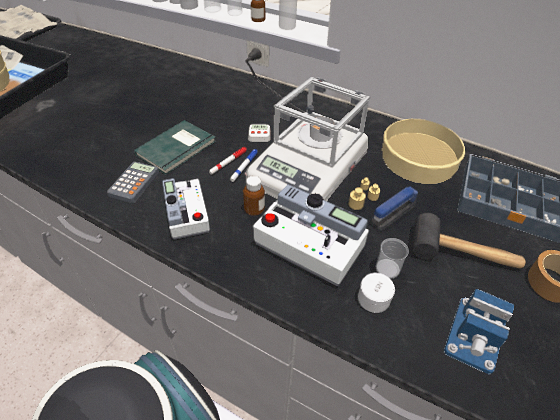

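The larger photometer is at top (303,205) and scene (310,235), beside bottle, beaker and tin. The look-alike at top (153,232), scene (186,207) is visibly smaller and turned, so the first is the one meant. I'll check that in an enlarged crop.

```bash
python3 - <<'E'
from h import *
p=viewer.read_camera("top");q=viewer.read_camera("scene")
a=cv2.resize(p["image"][160:250,240:370],None,fx=6,fy=6,interpolation=cv2.INTER_CUBIC)
cv2.imwrite("pics/c1.png",a[:,:,::-1])
b=cv2.resize(q["image"][180:285,245:375],None,fx=5.7,fy=5.7,interpolation=cv2.INTER_CUBIC)
cv2.imwrite("pics/c2.png",b[:,:,::-1])
def red(p,x0,y0,x1,y1):
    im=p["image"][y0:y1,x0:x1].astype(float);w=(im[...,0]>120)&(im[...,1]<70)&(im[...,2]<70)
    r,c=np.nonzero(w);return c.mean()+x0,r.mean()+y0,len(c)
r=red(p,245,195,280,235);print(r,atz(p,r[:2],.077));r=red(q,255,205,285,235);print(r,atz(q,r[:2],.077))
E
```

```text
(np.float64(259.79411764705884), np.float64(214.7941176470588), 34) [0.48485024 0.11984332 0.077     ]
(np.float64(269.72058823529414), np.float64(217.2058823529412), 68) [0.48139131 0.11589529 0.077     ]
```

View pics/c1.png

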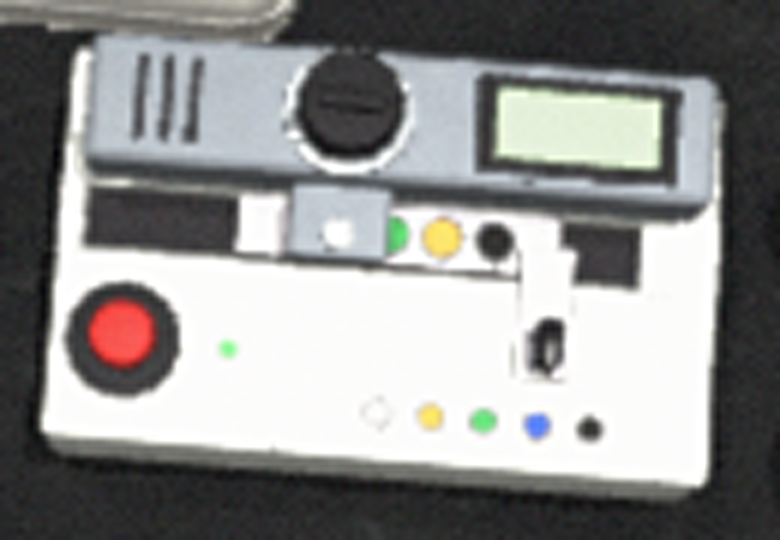

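View pics/c2.png

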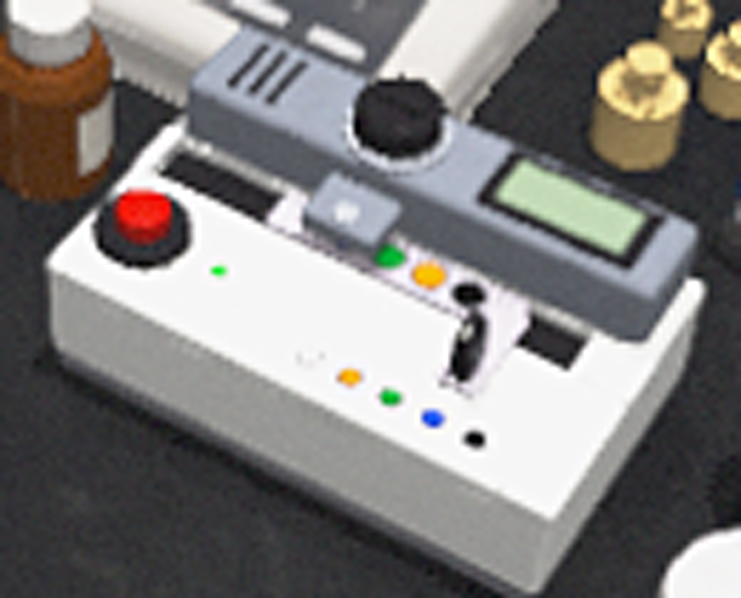

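Crop: the photometer is the full-size one, with the key at crop px (122,332), dots white to black from (377,412) to (589,429), and the tab at (547,348) behind the blue dot, so it starts in notch 1. Next I fit the pose.

```bash
cat > fit.py <<'E'
from h import *
from scipy.optimize import least_squares
def fit(p,q,A,B,M):
    def r(v):
        c,s=np.cos(v[2]),np.sin(v[2]);X=M@np.array([[c,s,0],[-s,c,0],[0,0,1]])+[v[0],v[1],0]
        out=[]
        if A is not None: out.append((proj(p,X)-A)[~np.isnan(A)])
        if B is not None: out.append((proj(q,X)-B)[~np.isnan(B)])
        return np.concatenate(out)
    f=least_squares(r,[.5,.04,-.05]);return f.x,f.fun
E
python3 - <<'E'
from fit import *
p=viewer.read_camera("top");q=viewer.read_camera("scene")
M=np.array([[-30,78,77],[-46,0,62],[-46,-16,62],[-46,-32,62],[-46,-48,62],[-46,-64,62],])/1000
A=(np.array([[122,332],[377,412],[430,417],[484,421],[538,426],[589,429]])+.5)/6-.5+[240,160]
B=(np.array([[143,210],[np.nan,np.nan],[349,377],[391,397],[433,418],[475,439]])+.5)/5.7-.5+[245,180]
for a,b in((A,None),(None,B),(A,B)):
    v,f=fit(p,q,a,b,M);print(v.round(4),f.round(2))
v=.5*(fit(p,q,A,None,M)[0]+fit(p,q,None,B,M)[0])
c,s=np.cos(v[2]),np.sin(v[2])
for n,X in(("tab",[-.024,-.048,.077]),("stop tab",[-.024,-.064,.077]),("key",[-.03,.078,.077]),("amb",[-.046,-.016,.062])):
    print(n,(c*X[0]-s*X[1]+v[0]).round(4),(s*X[0]+c*X[1]+v[1]).round(4))
from scipy.spatial.transform import Rotation as R
print(R.from_rotvec(monitor.read_state()["tcp_rot"]).as_matrix().round(3))
E
```

```text
[ 0.5108  0.0403 -0.0499] [-0.04 -0.05  0.06  0.13  0.09 -0.01 -0.05  0.01 -0.2  -0.13  0.14  0.05]
[ 0.511   0.0394 -0.0376] [-0.39 -0.52  0.09  0.14  0.03  0.18  0.06  0.08  0.2   0.02]
[ 0.5109  0.0399 -0.0452] [ 0.25  0.08  0.41  0.06  0.43 -0.12  0.29 -0.14  0.15 -0.32  0.49 -0.18
 -0.57 -0.82 -0.36  0.03 -0.45  0.11 -0.45  0.05 -0.35  0.04]
tab 0.4848 -0.0071
stop tab 0.4841 -0.0231
key 0.4844 0.1191
amb 0.4643 0.0259
[[-0.975  0.221  0.   ]
 [ 0.221  0.975  0.   ]
 [ 0.     0.    -1.   ]]
```

Request:
step_arm(
  series=[-0.469, -0.547, 0.03, -0.178, -0.469, -0.547, 0.03, -0.178, -0.469, -0.547, 0.03, -0.178, -0.469, -0.547, 0.03, -0.178, -0.469, -0.547, 0.03, -0.178, -0.469, -0.547, 0.03, -0.178, -0.469, -0.547, 0.03, -0.178, -0.469, -0.547, 0.03, -0.178],
  gripper=0,
)

```text
time: 2.1
tool_pos: [0.3833, 0.2149, 0.1716]
tcp_rot: [0.07, 3.139, 0.001]
wrist_force: [1.4, 0.4, -1.1]
width: 0.001
grip_force: 0.0
```

Request:
step_arm(
  series=[-0.111, -0.189, 0.02, 0, -0.111, -0.189, 0.02, 0, -0.111, -0.189, 0.02, 0, -0.111, -0.189, 0.02, 0, -0.111, -0.189, 0.02, 0, -0.111, -0.189, 0.02, 0, -0.111, -0.189, 0.02, 0],
)

```text
time: 2.98
tool_pos: [0.4845, 0.0239, 0.1513]
tcp_rot: [0.068, 3.141, 0.0]
wrist_force: [-1.2, -0.3, 0.9]
width: 0.003
grip_force: 0.0
```

```bash
python3 - <<'E'
from h import *
s=monitor.read_state();print(s["tool_pos"],s["tcp_rot"],s["wrist_force"])
p=viewer.read_camera("top");q=viewer.read_camera("scene")
a=cv2.resize(p["image"][160:250,240:370],None,fx=4,fy=4,interpolation=cv2.INTER_CUBIC)
b=cv2.resize(q["image"][130:285,240:370],None,fx=2.323,fy=2.323,interpolation=cv2.INTER_CUBIC)[:360]
cv2.imwrite("pics/d1.png",np.hstack([a,b])[:,:800,::-1])
E
```

```text
[0.48449355 0.0238617  0.15131116] [6.80367428e-02 3.14079146e+00 4.16116517e-04] [-1.16876647 -0.26298737  0.9346859 ]
```

View pics/d1.png

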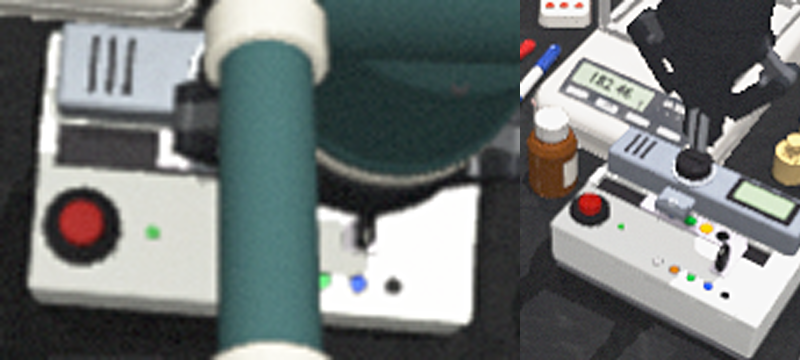

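The tool is over the deck, left of the tab, with the fingertips clear of the bridge. Descending.

Request:
step_arm(
  series=[0, 0, 0.04, 0, 0, 0, 0.06, 0, 0, 0, 0.077, 0, 0, 0, 0.077, 0, 0, 0, 0.077, 0],
)

```text
time: 3.7
tool_pos: [0.4857, 0.023, 0.075]
tcp_rot: [0.07, 3.139, 0.0]
wrist_force: [-0.2, -0.1, -0.4]
width: -0.001
grip_force: 0.0
```

Request:
step_arm(
  series=[0, -0.003, 0, 0, 0, -0.006, 0, 0, 0, -0.008, 0, 0, 0, -0.01, 0, 0, 0, -0.011, 0, 0, 0, -0.012, 0, 0, 0, -0.012, 0, 0],
)

```text
time: 4.58
tool_pos: [0.4843, 0.0108, 0.0741]
tcp_rot: [-0.07, -3.141, 0.0]
wrist_force: [0.2, 0.6, 0.1]
width: -0.001
grip_force: 0.0
```

Request:
step_arm(
  series=[0, -0.001, 0, 0, 0, -0.002, 0, 0, 0, -0.003, 0, 0, 0, -0.004, 0, 0, 0, -0.005, 0, 0, 0, -0.006, 0, 0, 0, -0.006, 0, 0],
)

```text
time: 5.45
tool_pos: [0.4841, 0.0047, 0.0742]
tcp_rot: [-0.071, -3.141, 0.0]
wrist_force: [0.3, 0.1, 0.1]
width: -0.002
grip_force: 0.0
```

Request:
step_arm(
  series=[0, -0.001, 0, 0, 0, -0.002, 0, 0, 0, -0.003, 0, 0, 0, -0.004, 0, 0, 0, -0.004, 0, 0],
)

```text
time: 6.08
tool_pos: [0.4839, 0.0007, 0.0742]
tcp_rot: [-0.071, -3.141, 0.0]
wrist_force: [0.1, 0.6, -0.8]
width: -0.0
grip_force: 0.0
```

Request:
step_arm(
  series=[0, -0.001, 0, 0, 0, -0.002, 0, 0, 0, -0.003, 0, 0, 0, -0.003, 0, 0],
)

```text
time: 6.58
tool_pos: [0.4838, -0.0022, 0.0742]
tcp_rot: [-0.071, -3.141, 0.0]
wrist_force: [-0.1, -0.2, -0.0]
width: -0.002
grip_force: 0.0
```

Request:
step_arm(
  series=[0, -0.001, 0, 0, 0, -0.002, 0, 0, 0, -0.003, 0, 0, 0, -0.003, 0, 0],
)

```text
time: 7.08
tool_pos: [0.4836, -0.0053, 0.0742]
tcp_rot: [-0.071, -3.141, -0.0]
wrist_force: [-0.6, 0.4, -0.4]
width: -0.001
grip_force: 0.0
```

```bash
python3 - <<'E'
from h import *
q=viewer.read_camera("scene");save(q,"e1.png",(265,170,365,270),6)
E
```

```text
(no output)
```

View pics/e1.png

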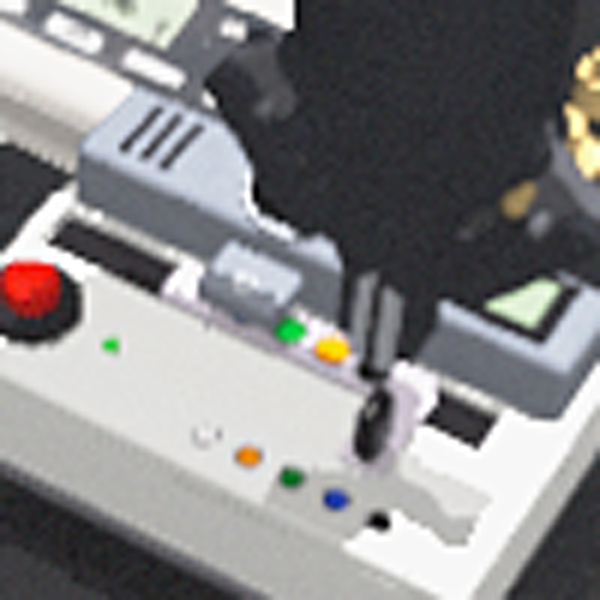

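```bash
python3 - <<'E'
from h import *
q=viewer.read_camera("scene");s=monitor.read_state()
print(s["tool_pos"],s["wrist_force"])
for X in([*s["tool_pos"]],[.4848,-.0071,.077],[.4848,-.0071,.089],[.4848,-.0071,.065]):
    u=proj(q,X)[0];print(X,u,(u-[265,170])*6)
for z in(.074,.09,.1):print(z,atz(q,(375/6+265,372/6+170),z))
for uv in((378,395),(372,455)):print(atz(q,(uv[0]/6+265,uv[1]/6+170),.089),atz(q,(uv[0]/6+265,uv[1]/6+170),.065))
E
```

```text
[ 0.48366314 -0.00521397  0.07419136] [ 0.03060869 -0.50743535 -0.83584108]
[np.float64(0.4836631417399178), np.float64(-0.005213965977466668), np.float64(0.07419135952781439)] [325.12312595 241.36949645] [360.73875571 428.21697868]
[0.4848, -0.0071, 0.077] [326.42164899 240.41181183] [368.52989394 422.47087099]
[0.4848, -0.0071, 0.089] [327.05314178 236.29579262] [372.3188507  397.77475572]
[0.4848, -0.0071, 0.065] [325.80226307 244.43964545] [364.81357843 446.63787271]
0.074 [0.50753724 0.0010746  0.074     ]
0.09 [ 0.49406975 -0.00352668  0.09      ]
0.1 [ 0.48565257 -0.00640249  0.1       ]
[ 0.48674426 -0.00814661  0.089     ] [ 0.50662194 -0.0014391   0.065     ]
[ 0.46388633 -0.01692586  0.089     ] [ 0.48285846 -0.01056615  0.065     ]
```

```bash
python3 - <<'E'
from h import *
q=viewer.read_camera("scene");save(q,"e2.png")
a=cv2.imread("pics/scene1.png",0)[222:250,316:338];b=cv2.imread("pics/e2.png",0)[222:250,316:338]
for i in range(28):print(222+i," ".join("%2d"%(v//10) for v in a[i]),"|"," ".join("%2d"%(v//10) for v in b[i]))
print(proj(q,[.4845,.0239,.1513]))
E
```

```text
222 14 11 10  9  9  8  9  9  8  9  9  9  9  9  9  9  9  8  9 10 11 13 | 17 13 13 11 10  6  4  7 13 13  9  5 11 13 13 11  5  4  5  3  3  5
223 17 20 16 11 11  9  8  9  9  9  9  9  9  9  9  9  9  9  9  9  8  9 | 20 23 20 13 12  6  3  7 14 13  9  6 12 14 13 11  4  4  4  4  3  6
224 19 24 22 19 17 12 11  9  8  8  9  9  9  9  9  9  9  9  9  9  9  9 | 22 25 24 22 20  8  3  8 14 13  8  6 11 13 13 10  4  4  4  4  3  6
225 17 24 21 22 19 18 16 14 11  8  8  8  8  8  9  8  8  9  9  9  9  9 | 20 25 23 24 22 20 12 11 13 12  6  7 13 13 13  8  4  5  4  4  5  8
226 22 22 19 20 19 20 18 19 19 17 12  9  8  8  8  8  8  9  9  9  9  9 | 24 24 21 22 21 23 18 14 13 12  5  8 14 13 11  6  4  4  4  5  8 11
227 24 18 18 19 18 18 18 19 22 23 20 18 14  9  8  8  9  9  9  9  9  9 | 24 20 20 20 20 20 20 16 13 12  5  9 13 13 11  5  4  4  3  7 10 11
228 23 16 18 18 18 19 18 19 24 23 22 22 19 18 12 10  9  8  8  9  9  9 | 18 16 18 19 20 20 20 15 13 10  4  9 14 13 11  4  4  3  5  9 11 11
229 24 20 16 18 18 17 18 21 23 20 15 14 15 20 20 13 13 11  9  8  8  9 | 19 16 14 16 18 19 21 21 17  9  5 11 14 13 10  4  3  5  8 10 10
[... 2093 characters left out ...]
23 23 14  6  1  2  6 16 22 23 23 24 24 24 24 24 24 | 22 22 22 22 22 21 20 17  8  2  3  5 11 15 17 19 21 24 24 24 24 24
246 24 24 24 24 24 23 19 19 21  4  3 13 22 23 23 24 24 24 24 24 24 24 | 22 22 22 22 22 21 18 19 16  6  5 10 15 16 16 20 22 22 22 24 24 24
247 24 24 24 24 24 24 15 17 20 16 21 22 23 23 23 24 24 24 24 24 24 24 | 22 21 22 22 22 22 20 18 18 15 14 14 16 16 16 20 22 22 22 23 24 24
248 24 24 24 24 24 24 24 24 23 16 20 22 22 22 24 24 24 24 24 24 24 24 | 20 19 20 21 20 20 19 19 20 18 16 17 16 16 18 20 22 22 22 22 22 23
249 24 24 24 24 24 24 24 24 24 24 21 19 23 23 24 24 24 24 24 24 24 24 | 17 18 18 18 18 18 18 19 20 18 18 18 17 17 18 19 21 22 22 22 22 22
[[314.80719923 207.08541651]]
```

The tab hasn't moved: it is still at (327,241). The visible fingertip ends near (327,231), about 9 px above the projected TCP. So the real tips are either about 25 mm higher or about 22 mm farther back than the TCP says. I'll back off to the left and probe downward gently.

Request:
step_arm(
  series=[0, 0.02, 0, 0, 0, 0.025, 0, 0, 0, 0.025, 0.002, 0, 0, 0.025, 0.005, 0, 0, 0.025, 0.005, 0, 0, 0.025, 0.005, 0],
)

```text
time: 7.98
tool_pos: [0.4847, 0.0195, 0.0691]
tcp_rot: [-0.071, -3.141, 0.0]
wrist_force: [0.2, -0.9, 0.1]
width: -0.003
grip_force: 0.0
```

Request:
step_arm(
  series=[0, 0, 0.001, 0, 0, 0, 0.002, 0, 0, 0, 0.003, 0, 0, 0, 0.003, 0],
)

```text
time: 8.48
tool_pos: [0.4847, 0.0198, 0.0661]
tcp_rot: [-0.07, -3.141, 0.0]
wrist_force: [0.3, 0.4, 0.3]
width: -0.001
grip_force: 0.0
```

```bash
python3 - <<'E'
from h import *
q=viewer.read_camera("scene");save(q,"e3.png");s=monitor.read_state()
print(s["tool_pos"],s["wrist_force"],proj(q,s["tool_pos"]))
for crop in[(275,190,355,260)]: save(q,"e3c.png",crop,8)
E
```

```text
[0.48470924 0.01982027 0.06610983] [0.79502802 0.47889531 0.46706371] [[313.28345679 238.60839995]]
```

View pics/e3c.png

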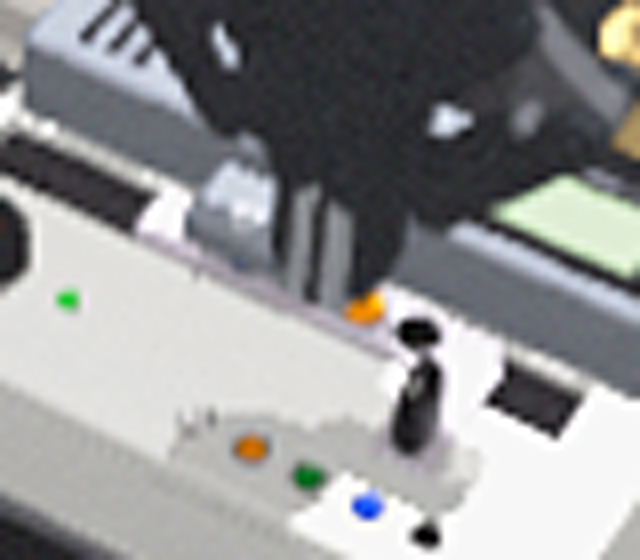

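Request:
step_arm(
  series=[0, 0, 0.001, 0, 0, 0, 0.002, 0, 0, 0, 0.003, 0, 0, 0, 0.003, 0],
)

```text
time: 9.02
tool_pos: [0.4846, 0.0198, 0.063]
tcp_rot: [-0.07, -3.14, -0.0]
wrist_force: [-0.8, 0.1, 0.2]
width: 0.0
grip_force: 0.0
```

Request:
step_arm(
  series=[0, 0, 0.001, 0, 0, 0, 0.001, 0],
)

```text
time: 9.28
tool_pos: [0.4847, 0.0198, 0.0621]
tcp_rot: [-0.07, -3.141, 0.0]
wrist_force: [-1.2, 0.0, 0.1]
width: -0.002
grip_force: 0.0
```

Request:
step_arm(
  series=[0, 0, 0.001, 0, 0, 0, 0.001, 0],
)

```text
time: 9.52
tool_pos: [0.4847, 0.0198, 0.0611]
tcp_rot: [-0.07, -3.141, -0.0]
wrist_force: [-0.2, 0.4, 1.1]
width: -0.001
grip_force: 0.0
```

Request:
step_arm(
  series=[0, 0, 0.001, 0, 0, 0, 0.001, 0],
)

```text
time: 9.78
tool_pos: [0.4847, 0.0198, 0.0601]
tcp_rot: [-0.07, -3.141, 0.0]
wrist_force: [0.3, 0.7, -0.4]
width: 0.001
grip_force: 0.0
```

Request:
step_arm(
  series=[0, 0, 0.001, 0, 0, 0, 0.001, 0],
)

```text
time: 10.02
tool_pos: [0.4847, 0.0198, 0.0591]
tcp_rot: [-0.07, -3.141, 0.0]
wrist_force: [1.0, 0.7, -0.6]
width: 0.001
grip_force: 0.0
```

No contact even with the TCP 3 mm below the deck. The image offset (+1.7,−10.5 px) matches a pure z offset of about 30 mm, so the tips are really about 30 mm above the reported TCP. I'll keep descending gently with force checks.

Request:
step_arm(
  series=[0, 0, 0.002, 0, 0, 0, 0.004, 0, 0, 0, 0.004, 0],
)

```text
time: 10.4
tool_pos: [0.4845, 0.0198, 0.0549]
tcp_rot: [-0.07, -3.14, 0.0]
wrist_force: [0.1, -1.0, 0.1]
width: 0.001
grip_force: 0.0
```

Request:
step_arm(
  series=[0, 0, 0.002, 0, 0, 0, 0.004, 0, 0, 0, 0.004, 0],
)

```text
time: 10.78
tool_pos: [0.4845, 0.0198, 0.0509]
tcp_rot: [-0.07, -3.14, 0.0]
wrist_force: [-0.3, -0.9, -0.3]
width: -0.002
grip_force: 0.0
```

Request:
step_arm(
  series=[0, 0, 0.002, 0, 0, 0, 0.004, 0, 0, 0, 0.004, 0],
)

```text
time: 11.15
tool_pos: [0.4845, 0.0198, 0.0469]
tcp_rot: [-0.07, -3.14, 0.0]
wrist_force: [0.2, 0.5, 0.5]
width: 0.002
grip_force: 0.0
```

```bash
python3 - <<'E'
from h import *
q=viewer.read_camera("scene");save(q,"e4.png");s=monitor.read_state()
t=s["tool_pos"];print(t,s["wrist_force"],proj(q,t),proj(q,t+[0,0,.03]))
b=cv2.imread("pics/e4.png",0)[218:244,304:334]
for i in range(26):print(218+i," ".join("%2d"%(v//10) for v in b[i]))
E
```

```text
[0.48463818 0.01980809 0.04703419] [ 0.20037593 -0.73055488 -0.56481149] [[312.52897539 244.90236598]] [[313.70868422 234.94968817]]
218 16 17 17 15  6  4  4  4  4  4  4  4  4  4  4  4  4  4  4  4  4  4  4  4  4  4  4  4  5  4
219 13 14 13 13 10  4  4  4  4  3  4  4  4  4  4  4  4  4  3  4  4  4  4  4  4  4  4  4  4  4
220 11 12 13 14 12  4  4  6  8 10  6  3  4  4  4  4  4  4  4  4  4  4  4  4  4  4  4  4  4  4
221 10 10 12 12 10  3  5  9 12 14  7  4  4  4  4  4  4  4  4  4  4  4  4  4  4  4  4  4  5  5
222  9  9 10 10  9  3  6 12 14 12  5  7  7  4  4  4  4  4  3  4  4  4  4  4  4  3  4  4  4  3
223 10  9 10 10  8  3  6 13 13  9  5 11 11  6  4  4  4  5  4  5  4  4  4  5  4  4  4  5  4  4
224 14 13 13 13  8  3  7 14 13  9  6 13 14 10  6  3  4  4  4  4  4  5  4  4  4  4  4  4  4  7
225 15 16 16 16  8  4  7 14 13  6  6 14 13 12  7  4  4  4  4  3  5  8  6  4  4  4  6  7  9  9
226 18 16 15 14  6  4  8 14 13  5  8 14 13 12  6  4  4  4  3  5 14 22 14  9  7  8  9  9 10 10
227 22 20 19 15  7  4  9 14 12  5  8 13 13 11  5  4  4  5  4  5 18 25 23 22 17 11  9 10 10 10
228 22 22 22 20 10  4  9 14
[... 776 characters left out ...]
 22 22 22 23 25 25  9  4  2  2 17 25 24 24
237 22 22 22 22 22 22 22 22 22 22 22 22 22 22 22 22 22 22 22 22 24 25  9 10  3  2 16 25 24 24
238 20 21 22 22 22 22 22 22 22 22 22 22 22 22 22 22 22 22 22 22 20 13 11  9  2  3 17 25 24 24
239 18 19 21 21 21 20 21 22 22 22 22 20 20 21 22 22 22 22 22 21 14  5  9  4  3  5 20 25 24 24
240 18 18 18 18 18 18 18 21 20 20 20 17 18 18 20 21 22 22 22 21 12  2  2  3  5  8 22 25 24 24
241 18 18 18 18 18 18 18 18 18 18 18 18 17 18 17 18 21 20 21 21 10  2  4  5  7  9 23 25 24 24
242 18 18 18 18 18 18 18 18 18 18 18 18 18 18 18 18 18 18 19 18  6  2  3  5  8 11 20 24 24 24
243 18 18 17 18 18 18 18 18 18 18 18 18 18 18 18 18 18 17 17 15  4  3  3  5  8 14 19 22 24 24
```

The fingertip now shows at (314,235), matching TCP + 30 mm, so the tip is at z≈77 mm, level with the tab middle. Now pushing right.

Request:
step_arm(
  series=[0, -0.002, 0.001, 0, 0, -0.004, 0.002, 0, 0, -0.006, 0.002, 0, 0, -0.006, 0.002, 0],
)

```text
time: 11.7
tool_pos: [0.4845, 0.0136, 0.0452]
tcp_rot: [0.071, 3.141, 0.0]
wrist_force: [-0.1, 1.3, -0.1]
width: 0.0
grip_force: 0.0
```

Request:
step_arm(
  series=[0, -0.001, 0, 0, 0, -0.002, 0, 0, 0, -0.003, 0, 0, 0, -0.003, 0, 0],
)

```text
time: 12.2
tool_pos: [0.4844, 0.0108, 0.0452]
tcp_rot: [0.07, 3.141, -0.0]
wrist_force: [0.3, 0.5, 0.1]
width: -0.001
grip_force: 0.0
```

Request:
step_arm(
  series=[0, -0.001, 0, 0, 0, -0.002, 0, 0, 0, -0.003, 0, 0, 0, -0.003, 0, 0],
)

```text
time: 12.7
tool_pos: [0.4842, 0.0077, 0.0451]
tcp_rot: [-0.071, -3.141, 0.0]
wrist_force: [-0.2, -0.5, -1.0]
width: -0.001
grip_force: 0.0
```

Request:
step_arm(
  series=[0, -0.001, 0, 0, 0, -0.002, 0, 0, 0, -0.002, 0, 0],
)

```text
time: 13.08
tool_pos: [0.4841, 0.0058, 0.0452]
tcp_rot: [-0.07, -3.141, 0.0]
wrist_force: [0.4, 0.1, 0.4]
width: 0.001
grip_force: 0.0
```

Request:
step_arm(
  series=[0, -0.001, 0, 0, 0, -0.002, 0, 0, 0, -0.002, 0, 0],
)

```text
time: 13.45
tool_pos: [0.4841, 0.0043, 0.0452]
tcp_rot: [0.071, 3.141, 0.001]
wrist_force: [0.0, 4.0, 0.2]
width: -0.002
grip_force: 1.5
```

Request:
step_arm(
  series=[0, -0.001, 0, 0, 0, -0.002, 0, 0, 0, -0.002, 0, 0],
)

```text
time: 13.82
tool_pos: [0.484, 0.0025, 0.0452]
tcp_rot: [-0.071, -3.141, -0.002]
wrist_force: [0.8, 4.2, 0.1]
width: 0.003
grip_force: 2.3
```

Request:
step_arm(
  series=[0, -0.001, 0, 0, 0, -0.002, 0, 0, 0, -0.003, 0, 0, 0, -0.004, 0, 0, 0, -0.004, 0, 0],
)

```text
time: 14.45
tool_pos: [0.4837, -0.0028, 0.0452]
tcp_rot: [-0.07, -3.141, 0.002]
wrist_force: [0.1, 0.4, 1.2]
width: -0.001
grip_force: 0.2
```

Request:
step_arm(
  series=[0, -0.001, 0, 0, 0, -0.002, 0, 0, 0, -0.003, 0, 0, 0, -0.003, 0, 0],
)

```text
time: 14.95
tool_pos: [0.4837, -0.0055, 0.0452]
tcp_rot: [0.07, 3.141, -0.001]
wrist_force: [-1.0, 0.2, -0.2]
width: 0.004
grip_force: 0.0
```

Snapped. Following up to the stop.

Request:
step_arm(
  series=[0, -0.001, 0, 0, 0, -0.002, 0, 0, 0, -0.003, 0, 0, 0, -0.004, 0, 0, 0, -0.004, 0, 0],
)

```text
time: 15.58
tool_pos: [0.4835, -0.0092, 0.0452]
tcp_rot: [-0.071, -3.141, 0.0]
wrist_force: [0.7, -0.2, 0.2]
width: -0.003
grip_force: 0.0
```

Request:
step_arm(
  series=[0, -0.001, 0, 0, 0, -0.001, 0, 0],
)

```text
time: 15.82
tool_pos: [0.4834, -0.0102, 0.0452]
tcp_rot: [-0.07, -3.141, 0.0]
wrist_force: [-0.8, -0.2, -0.6]
width: -0.003
grip_force: 0.0
```

Request:
step_arm(
  series=[0, -0.001, 0, 0, 0, -0.001, 0, 0],
)

```text
time: 16.08
tool_pos: [0.4834, -0.0112, 0.0452]
tcp_rot: [0.07, 3.141, -0.0]
wrist_force: [0.4, -0.5, 0.2]
width: -0.001
grip_force: 0.0
```

Request:
step_arm(
  series=[0, -0.001, 0, 0, 0, -0.001, 0, 0],
)

```text
time: 16.32
tool_pos: [0.4834, -0.0117, 0.0452]
tcp_rot: [0.071, 3.141, 0.001]
wrist_force: [-0.2, 2.4, 0.1]
width: -0.003
grip_force: 1.5
```

Request:
step_arm(
  series=[0, -0.0005, 0, 0, 0, -0.0005, 0, 0],
)

```text
time: 16.58
tool_pos: [0.4834, -0.0119, 0.0452]
tcp_rot: [0.071, 3.141, 0.002]
wrist_force: [-0.3, 5.2, -0.1]
width: -0.001
grip_force: 2.6
```

Request:
step_arm(
  series=[0, -0.0005, 0, 0, 0, -0.0005, 0, 0],
)

```text
time: 16.82
tool_pos: [0.4834, -0.0119, 0.0452]
tcp_rot: [0.071, 3.141, 0.003]
wrist_force: [1.5, 7.3, 0.2]
width: -0.003
grip_force: 3.4
```

At the stop: 7 N with no further movement. Now to the zero key.

Request:
step_arm(
  series=[0, 0.006, 0, 0, 0, 0.008, -0.02, 0, 0, 0.02, -0.035, 0, 0.002, 0.06, -0.035, 0, 0.004, 0.1, -0.035, 0, 0.005, 0.131, -0.035, 0, 0.005, 0.131, -0.035, 0, 0.005, 0.131, -0.035, 0],
)

```text
time: 17.82
tool_pos: [0.4842, 0.1178, 0.0803]
tcp_rot: [0.069, 3.141, -0.001]
wrist_force: [0.5, 0.2, 0.7]
width: -0.005
grip_force: 0.0
```

```bash
python3 - <<'E'
from h import *
q=viewer.read_camera("scene");s=monitor.read_state();t=s["tool_pos"]
print(t,s["wrist_force"],proj(q,t+[0,0,.03]))
p=viewer.read_camera("top")
a=cv2.resize(p["image"][165:245,240:370],(585,360),interpolation=cv2.INTER_CUBIC)
b=cv2.resize(q["image"][165:265,250:350],(580,580),interpolation=cv2.INTER_CUBIC)
c=np.zeros((580,800,3),np.uint8);c[:,:450]=b[:,:450];c[:360,450:]=a[:,235:585]
cv2.imwrite("pics/f1.png",c[:,:,::-1])
E
```

```text
[0.48413755 0.11742657 0.0802702 ] [-1.05397436 -0.68997373 -0.33872141] [[269.81690853 204.29268298]]
```

View pics/f1.png

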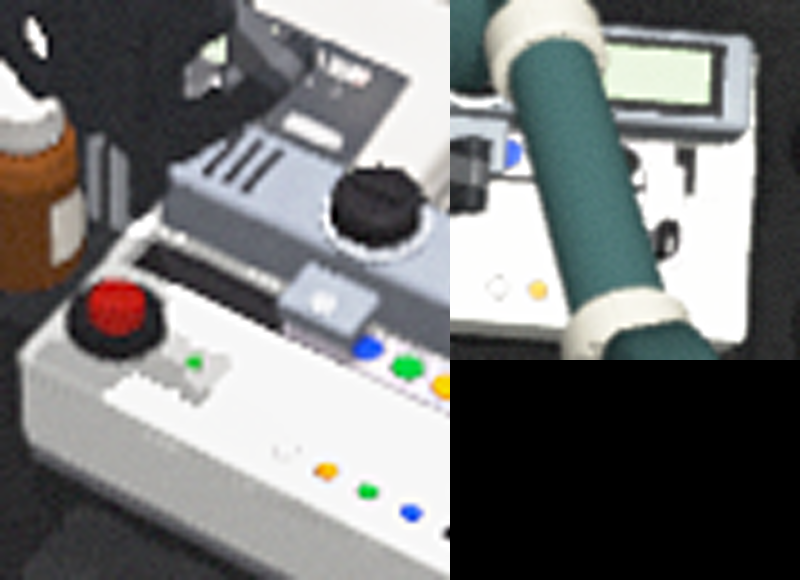

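The tab is at the stop (top view, right of the arm), and the fingertips at scene (269,204) are over the key at (270,218). Pressing.

Request:
step_arm(
  series=[0, 0.001, 0.015, 0, 0, 0.001, 0.027, 0, 0, 0.001, 0.03, 0, 0, 0.001, 0.03, 0, 0, 0.001, 0.03, 0],
)

```text
time: 18.55
tool_pos: [0.4846, 0.119, 0.0504]
tcp_rot: [0.07, 3.14, 0.0]
wrist_force: [0.1, -0.6, 0.0]
width: 0.002
grip_force: 0.0
```

Request:
step_arm(
  series=[0, 0, 0.001, 0, 0, 0, 0.002, 0, 0, 0, 0.003, 0, 0, 0, 0.003, 0],
)

```text
time: 19.05
tool_pos: [0.4841, 0.1189, 0.0471]
tcp_rot: [-0.07, -3.141, 0.0]
wrist_force: [0.1, 0.1, -0.2]
width: 0.001
grip_force: 0.0
```

Request:
step_arm(
  series=[0, 0, 0.001, 0, 0, 0, 0.002, 0, 0, 0, 0.003, 0, 0, 0, 0.003, 0],
)

```text
time: 19.55
tool_pos: [0.4841, 0.1189, 0.044]
tcp_rot: [-0.07, -3.141, 0.0]
wrist_force: [0.1, -0.1, 0.1]
width: -0.002
grip_force: 0.0
```

Request:
step_arm(
  series=[0, 0, 0.001, 0, 0, 0, 0.002, 0, 0, 0, 0.002, 0],
)

```text
time: 19.92
tool_pos: [0.4841, 0.1189, 0.0421]
tcp_rot: [-0.07, -3.141, 0.0]
wrist_force: [-0.4, 0.0, 0.0]
width: 0.003
grip_force: 0.0
```

Request:
step_arm(
  series=[0, 0, 0.001, 0, 0, 0, 0.002, 0, 0, 0, 0.002, 0],
)

```text
time: 20.3
tool_pos: [0.4841, 0.1189, 0.0401]
tcp_rot: [-0.07, -3.141, 0.0]
wrist_force: [-0.5, -0.2, 0.4]
width: 0.001
grip_force: 0.0
```

Request:
step_arm(
  series=[0, 0, 0.001, 0, 0, 0, 0.002, 0, 0, 0, 0.002, 0],
)

```text
time: 20.68
tool_pos: [0.4841, 0.1189, 0.038]
tcp_rot: [-0.07, -3.141, 0.0]
wrist_force: [-0.5, -0.4, -0.1]
width: -0.0
grip_force: 0.0
```

```bash
python3 - <<'E'
from h import *
q=viewer.read_camera("scene");save(q,"f2.png");s=monitor.read_state();t=s["tool_pos"]
print(t,s["wrist_force"],proj(q,t),proj(q,t+[0,0,.03]),proj(q,t+[0,0,.04]))
save(q,"f2c.png",(245,185,305,235),10)
E
```

```text
[0.4841606  0.11891714 0.03811879] [ 0.11325343 -0.24421837 -0.05089869] [[269.09251086 228.69909007]] [[269.11996943 218.79368756]] [[269.12956671 215.38002609]]
```

View pics/f2c.png

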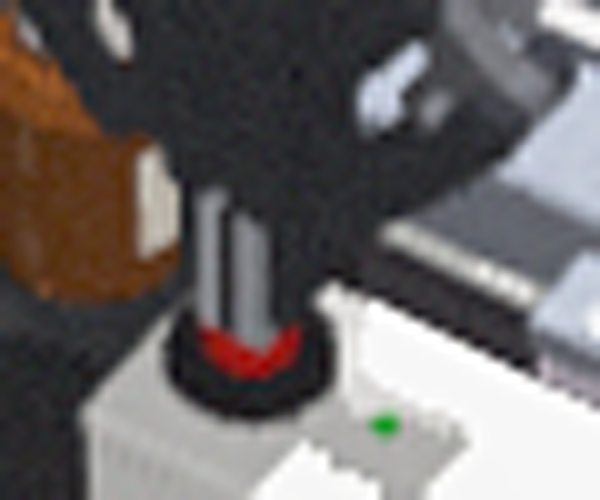

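The fingertips are just over the key, at about (268.5,218.5), with the key at (270,218). Allowing for the front edge of the finger, the offset is about 38 mm, so I'm right at the key top. Shifting 2 mm right and continuing.

Request:
step_arm(
  series=[0, -0.002, 0, 0, 0, -0.002, 0.001, 0, 0, -0.002, 0.002, 0, 0, -0.002, 0.002, 0],
)

```text
time: 21.22
tool_pos: [0.4843, 0.1168, 0.0364]
tcp_rot: [0.07, 3.141, -0.0]
wrist_force: [-0.3, -1.9, 2.0]
width: 0.002
grip_force: 1.1
```

Request:
step_arm(
  series=[0, 0, 0.001, 0, 0, 0, 0.002, 0, 0, 0, 0.002, 0],
)

```text
time: 21.6
tool_pos: [0.4842, 0.1168, 0.0343]
tcp_rot: [0.07, 3.141, -0.0]
wrist_force: [-0.5, -2.2, 3.8]
width: -0.004
grip_force: 1.8
```

Request:
step_arm(
  series=[0, 0, 0.001, 0, 0, 0, 0.002, 0, 0, 0, 0.002, 0],
)

```text
time: 21.98
tool_pos: [0.4843, 0.1168, 0.0327]
tcp_rot: [0.07, 3.141, -0.0]
wrist_force: [-2.0, -2.9, 7.2]
width: -0.0
grip_force: 3.7
```

Request:
step_arm(
  series=[0, 0, 0.0007, 0, 0, 0, 0.0007, 0],
)

```text
time: 22.22
tool_pos: [0.4843, 0.1168, 0.0326]
tcp_rot: [0.07, 3.141, -0.0]
wrist_force: [-4.3, -3.9, 11.7]
width: -0.002
grip_force: 5.8
```

Key bottomed: 11.7 N with z stationary. Releasing, then over to the right side of the tab.

Request:
step_arm(
  series=[0, 0, -0.006, 0, 0, 0, -0.03, 0, 0, 0, -0.048, 0, -0.002, -0.05, -0.048, 0, -0.004, -0.1, -0.048, 0, -0.006, -0.15, -0.048, 0, -0.0065, -0.164, -0.048, 0, -0.0065, -0.164, -0.048, 0],
)

```text
time: 23.22
tool_pos: [0.4833, -0.0475, 0.0795]
tcp_rot: [0.074, 3.141, 0.001]
wrist_force: [0.6, 1.1, 0.2]
width: 0.004
grip_force: 0.0
```

Request:
step_arm(
  series=[0, 0, 0.02, 0, 0, 0, 0.035, 0, 0, 0, 0.042, 0, 0, 0, 0.042, 0],
)

```text
time: 23.72
tool_pos: [0.4826, -0.0465, 0.0368]
tcp_rot: [-0.069, -3.139, -0.001]
wrist_force: [0.8, 0.5, -0.0]
width: 0.004
grip_force: 0.0
```

```bash
python3 - <<'E'
from h import *
q=viewer.read_camera("scene");s=monitor.read_state();t=s["tool_pos"]
print(t,s["wrist_force"],proj(q,t+[0,0,.039]))
save(q,"g1.png",(250,175,360,265),7)
E
```

```text
[ 0.48324976 -0.04673712  0.03735925] [ 0.60683221 -0.16723556 -0.33097632] [[345.17994574 249.49071485]]
```

View pics/g1.png

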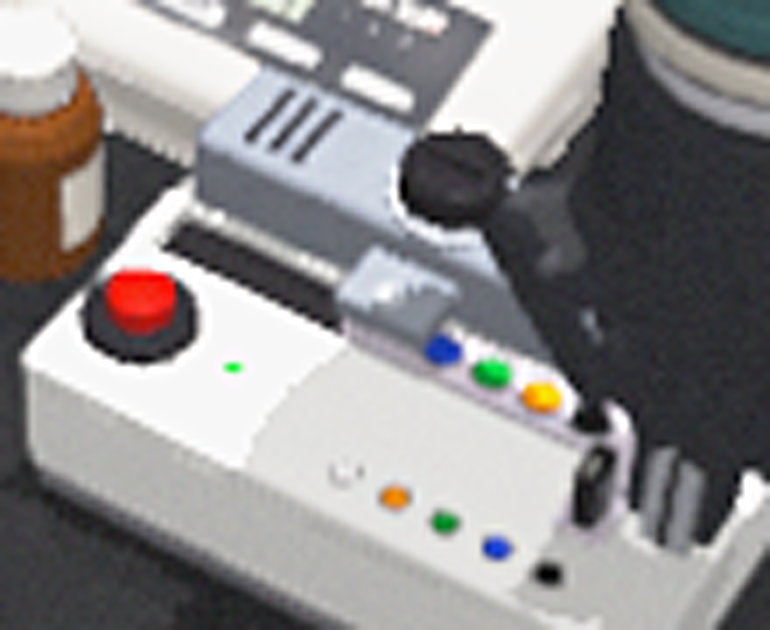

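The tab stands behind the black dot at (590,485) in the crop, the key is up, and the finger at (672,500) is right of the tab. Pushing left gently now.

Request:
step_arm(
  series=[0, 0.002, 0, 0, 0, 0.004, 0, 0, 0, 0.006, 0, 0, 0, 0.008, 0, 0, 0, 0.008, 0, 0],
)

```text
time: 24.4
tool_pos: [0.4838, -0.0393, 0.0377]
tcp_rot: [0.07, 3.14, -0.001]
wrist_force: [0.1, -0.9, 0.0]
width: 0.003
grip_force: 0.4
```

Request:
step_arm(
  series=[0, 0.001, 0, 0, 0, 0.002, 0, 0, 0, 0.002, 0, 0],
)

```text
time: 24.78
tool_pos: [0.4838, -0.0382, 0.0377]
tcp_rot: [0.07, 3.141, -0.003]
wrist_force: [-0.7, -4.8, 1.4]
width: 0.001
grip_force: 2.8
```

Request:
step_arm(
  series=[0, 0.001, 0, 0, 0, 0.002, 0, 0, 0, 0.002, 0, 0],
)

```text
time: 25.15
tool_pos: [0.4839, -0.0357, 0.0376]
tcp_rot: [0.07, 3.141, -0.001]
wrist_force: [0.1, -3.9, 0.9]
width: 0.001
grip_force: 2.0
```

Request:
step_arm(
  series=[0, 0.001, 0, 0, 0, 0.002, 0, 0, 0, 0.003, 0, 0, 0, 0.003, 0, 0],
)

```text
time: 25.65
tool_pos: [0.4839, -0.0315, 0.0374]
tcp_rot: [-0.071, -3.141, -0.002]
wrist_force: [0.7, -0.4, 0.1]
width: 0.0
grip_force: 0.1
```

Request:
step_arm(
  series=[0, 0.001, 0, 0, 0, 0.001, 0, 0],
)

```text
time: 25.9
tool_pos: [0.4837, -0.0308, 0.0372]
tcp_rot: [-0.071, -3.14, -0.001]
wrist_force: [0.2, 0.0, -0.1]
width: 0.002
grip_force: 0.0
```

Request:
step_arm(
  series=[0, 0.001, 0, 0, 0, 0.001, 0, 0],
)

```text
time: 26.15
tool_pos: [0.4838, -0.03, 0.0373]
tcp_rot: [-0.07, -3.14, -0.001]
wrist_force: [0.7, -0.5, -0.4]
width: -0.004
grip_force: 0.0
```

Request:
step_arm(
  series=[0, 0.001, 0, 0, 0, 0.002, 0, 0, 0, 0.003, 0, 0, 0, 0.004, 0, 0, 0, 0.005, 0, 0, 0, 0.005, 0, 0],
)

```text
time: 26.9
tool_pos: [0.4843, -0.0251, 0.0375]
tcp_rot: [0.07, 3.141, 0.0]
wrist_force: [0.6, -0.4, -0.9]
width: -0.005
grip_force: 0.0
```

Request:
step_arm(
  series=[0, 0.001, 0, 0, 0, 0.002, 0, 0, 0, 0.002, 0, 0],
)

```text
time: 27.28
tool_pos: [0.4843, -0.0233, 0.0375]
tcp_rot: [-0.07, -3.141, 0.0]
wrist_force: [-0.3, -1.3, -0.1]
width: -0.001
grip_force: 0.4
```

Request:
step_arm(
  series=[0, 0.001, 0, 0, 0, 0.001, 0, 0],
)

```text
time: 27.52
tool_pos: [0.4844, -0.0228, 0.0375]
tcp_rot: [-0.07, -3.141, 0.002]
wrist_force: [-0.3, -4.0, -0.1]
width: -0.002
grip_force: 2.0
```

First click confirmed: the tab is touched again at y≈−0.023, as predicted for notch 1. On to the second.

Request:
step_arm(
  series=[0, 0.001, 0, 0, 0, 0.002, 0, 0, 0, 0.003, 0, 0, 0, 0.004, 0, 0, 0, 0.004, 0, 0],
)

```text
time: 28.15
tool_pos: [0.4846, -0.018, 0.0375]
tcp_rot: [0.071, 3.141, 0.001]
wrist_force: [-0.5, -1.7, 0.1]
width: -0.003
grip_force: 1.1
```

Request:
step_arm(
  series=[0, 0.001, 0, 0, 0, 0.002, 0, 0, 0, 0.003, 0, 0, 0, 0.003, 0, 0],
)

```text
time: 28.65
tool_pos: [0.4847, -0.0146, 0.0375]
tcp_rot: [-0.071, -3.141, -0.001]
wrist_force: [-0.0, 0.1, 0.5]
width: 0.004
grip_force: 0.0
```

Request:
step_arm(
  series=[0, 0.001, 0, 0, 0, 0.001, 0, 0],
)

```text
time: 28.9
tool_pos: [0.4847, -0.0139, 0.0375]
tcp_rot: [-0.07, -3.141, -0.001]
wrist_force: [-0.4, 0.6, -0.0]
width: 0.001
grip_force: 0.0
```

Second click. The next contact should be near y≈−0.0073.

Request:
step_arm(
  series=[0, 0.001, 0, 0, 0, 0.002, 0, 0, 0, 0.003, 0, 0, 0, 0.004, 0, 0, 0, 0.005, 0, 0, 0, 0.005, 0, 0],
)

```text
time: 29.65
tool_pos: [0.485, -0.0092, 0.0375]
tcp_rot: [-0.07, -3.141, -0.0]
wrist_force: [-0.0, 0.2, -0.7]
width: 0.001
grip_force: 0.0
```

Request:
step_arm(
  series=[0, 0.001, 0, 0, 0, 0.002, 0, 0, 0, 0.002, 0, 0],
)

```text
time: 30.02
tool_pos: [0.4851, -0.0073, 0.0375]
tcp_rot: [0.07, 3.141, -0.0]
wrist_force: [-0.0, -0.2, -0.6]
width: -0.003
grip_force: 0.4
```

Request:
step_arm(
  series=[0, 0.0005, 0, 0, 0, 0.0005, 0, 0],
)

```text
time: 30.28
tool_pos: [0.4851, -0.0071, 0.0375]
tcp_rot: [-0.07, -3.141, 0.001]
wrist_force: [-0.6, -4.1, 0.7]
width: 0.002
grip_force: 1.3
```

Contact at −0.0073 confirms notch 2. Now the third, slowly, with snap expected near y≈+0.0015.

Request:
step_arm(
  series=[0, 0.001, 0, 0, 0, 0.002, 0, 0, 0, 0.003, 0, 0, 0, 0.004, 0, 0, 0, 0.005, 0, 0, 0, 0.005, 0, 0],
)

```text
time: 31.02
tool_pos: [0.4854, -0.0014, 0.0375]
tcp_rot: [0.071, 3.141, 0.001]
wrist_force: [-0.6, -2.0, -0.2]
width: 0.0
grip_force: 0.9
```

Request:
step_arm(
  series=[0, 0.001, 0, 0, 0, 0.001, 0, 0],
)

```text
time: 31.28
tool_pos: [0.4854, -0.0003, 0.0375]
tcp_rot: [0.071, 3.141, 0.001]
wrist_force: [0.4, -1.0, 0.2]
width: 0.0
grip_force: 0.4
```

Request:
step_arm(
  series=[0, 0.001, 0, 0, 0, 0.001, 0, 0],
)

```text
time: 31.52
tool_pos: [0.4854, 0.0006, 0.0375]
tcp_rot: [0.071, 3.141, 0.001]
wrist_force: [0.1, -0.3, 0.2]
width: -0.003
grip_force: 0.2
```

Request:
step_arm(
  series=[0, 0.001, 0, 0, 0, 0.001, 0, 0],
)

```text
time: 31.78
tool_pos: [0.4854, 0.0015, 0.0375]
tcp_rot: [-0.071, -3.141, -0.001]
wrist_force: [0.7, 0.5, -0.1]
width: -0.001
grip_force: 0.0
```

Request:
step_arm(
  series=[0, 0.001, 0, 0, 0, 0.001, 0, 0],
)

```text
time: 32.02
tool_pos: [0.4854, 0.0025, 0.0375]
tcp_rot: [-0.07, -3.141, -0.0]
wrist_force: [-0.7, -0.2, -0.4]
width: 0.004
grip_force: 0.0
```

```bash
python3 - <<'E'
from h import *
q=viewer.read_camera("scene");s=monitor.read_state()
print(s["tool_pos"],s["wrist_force"])
for r in viewer.spot_point(q,"lever_tab")[:3]:print(r["point"],r["score"])
c,n=np.cos(-.045),np.sin(-.045)
for d in(0,.016,.032,.048,.064):
    X=[c*-.024-n*(-.064+d)+.511,n*-.024+c*(-.064+d)+.0399,.077];print(d,proj(q,X))
E
```

```text
[0.4854342  0.00241508 0.03746005] [ 0.17740423  0.10968719 -0.61473451]
[189.2, 186.2] 0.59
[314.7, 234.0] 0.54
0 [[333.86556688 243.93759869]]
0.016 [[326.3753696  240.36263315]]
0.032 [[318.98149955 236.83226346]]
0.048 [[311.68426951 233.34670383]]
0.064 [[304.48384847 229.90609677]]
```

Third click felt. Backing off to the right, lifting clear and moving away to check.

Request:
step_arm(
  series=[0, -0.008, 0, 0, 0, -0.012, -0.02, 0, 0, -0.012, -0.06, 0, 0, -0.012, -0.11, 0, 0.03, -0.05, -0.12, 0, 0.05, -0.1, -0.12, 0, 0.06, -0.14, -0.12, 0, 0.06, -0.14, -0.12, 0],
)

```text
time: 33.12
tool_pos: [0.4184, -0.1373, 0.1577]
tcp_rot: [0.077, 3.14, -0.001]
wrist_force: [0.1, 0.2, -0.1]
width: 0.001
grip_force: 0.0
```

```bash
python3 - <<'E'
from h import *
q=viewer.read_camera("scene");s=monitor.read_state()
print(s["tool_pos"],s["wrist_force"])
for r in viewer.spot_point(q,"lever_tab")[:3]:print(r["point"],r["score"])
save(q,"z.png");a=cv2.imread("pics/scene1.png",0)
b=cv2.imread("pics/z.png",0)
for i in range(226,254):print(i," ".join("%2d"%(v//10) for v in b[i,302:338]))
print("moved px vs start (key, dots area):",cv2.phaseCorrelate(np.float32(a[205:245,255:300]),np.float32(b[205:245,255:300])))
E
```

```text
[ 0.41883139 -0.13601158  0.15757667] [-0.23223859  0.39719462  0.15118474]
[314.5, 233.9] 0.84
[189.5, 187.6] 0.55
[373.7, 297.3] 0.44
226 25 25 24 23 18 14 15 15 17 22 23  4  2  2  2  2 11 22 24 24 24 22 21 20 14 10  9  9  9  9  9 10 10 10 10 10
227 24 24 24 25 25 22 14 13 18 24 24 10  5  3  4  8 18 25 24 24 24 24 23 24 22 21 16 11  9  9  9 10 10 10 10 10
228 24 24 24 24 24 25 24 23 19 19 22 21 23  6  7 17 25 25 24 24 24 24 24 24 20 22 21 20 15 12 10  9  9  9 10 10
229 24 24 24 24 24 24 24 25 24 24 21 22 23  5  7 17 25 24 24 24 24 24 24 23 11 14 19 22 18 17 15 12 10 10 10 10
230 24 24 24 24 24 24 24 24 24 24 25 24  8  8  5  7 19 25 24 24 24 24 25 23  5  7 11 14 16 18 18 17 15 12 10 10
231 24 24 24 24 24 24 24 24 24 24 25 24 15 15  4  3 15 25 24 24 24 24 25 22  4  4  4  7 11 14 16 18 18 17 15 12
232 24 24 24 24 24 24 24 24 24 25 24 14 22 13  4  5 17 25 24 24 24 25 24  7  4  5  5  4  4  7 11 13 16 18 18 17
233 24 24 24 24 24 24 24 24 24 25 15 11 18  3  4  8 20 25 24 24 24 25 13  3  5  5  5  5  4  4  4  6 10 13 15 19
234 24 24 24 24 24 24 24 24 24 25 11  2  2  4  5 10 20 25 24 24 24 1
[... 1571 characters left out ...]
4 24 24 24 24 24 24 24 24 24 24 24 24 24
249 24 24 24 24 24 24 24 24 24 20 13 13 13 21 24 24 24 24 24 24 24 24 24 24 24 24 24 24 24 24 24 24 24 24 24 24
250 25 24 24 24 24 24 24 24 24 24 13 13 13 22 24 24 24 24 24 24 24 24 24 24 24 24 24 24 24 24 24 24 24 24 24 24
251 23 24 25 24 24 24 24 24 24 25 24 23 23 25 24 24 24 24 24 24 25 24 24 24 24 24 24 24 24 24 24 24 24 24 24 24
252 16 19 23 24 25 24 24 24 24 24 24 24 24 24 24 24 25 15 12 14 22 25 24 24 24 24 24 24 24 24 24 24 24 24 24 24
253 16 16 17 19 23 24 25 24 24 24 24 24 24 24 24 24 25  9  9  8 13 24 24 24 24 24 24 24 24 24 24 24 24 24 24 24
moved px vs start (key, dots area): ((0.2269421733402588, 0.10357188434250375), 0.6173408227496677)
```

```bash
python3 - <<'E'
from h import *
a=cv2.imread("pics/scene1.png");b=cv2.imread("pics/z.png")
def m(a,b,box,win):
    x0,y0,x1,y1=box;k=8
    t=cv2.resize(a[y0:y1,x0:x1],None,fx=k,fy=k,interpolation=cv2.INTER_CUBIC)
    X0,Y0,X1,Y1=win;B=cv2.resize(b[Y0:Y1,X0:X1],None,fx=k,fy=k,interpolation=cv2.INTER_CUBIC)
    r=cv2.matchTemplate(B,t,cv2.TM_CCOEFF_NORMED);_,s,_,l=cv2.minMaxLoc(r);return l[0]/k+X0-x0,l[1]/k+Y0-y0,s
print("tab",m(a,b,(322,233,332,249),(298,218,345,260)))
print("dots",m(a,b,(302,241,332,262),(296,236,338,267)))
print("key",m(a,b,(258,206,282,230),(252,200,290,238)))
print("bottle",m(a,b,(242,175,266,215),(236,170,272,220)))
print("headL",m(a,b,(276,182,330,210),(270,176,336,216)))
e=cv2.imread("pics/g1.png");print(e.shape)
p=viewer.read_camera("top");save(p,"zt.png");ta=cv2.imread("pics/top1.png");tb=cv2.imread("pics/zt.png")
print("top tab",m(ta,tb,(325,211,337,225),(295,200,350,232)))
print("top dots",m(ta,tb,(300,225,342,236),(294,220,348,241)))
print("top key",m(ta,tb,(250,206,272,228),(244,200,278,234)))
for t in(a,b):pass
E
```

```text
tab (-12.125, -5.75, 0.9685964584350586)
dots (0.0, 0.0, 0.6912978887557983)
key (0.0, 0.0, 0.9887896180152893)
bottle (0.0, 0.0, 0.9956554770469666)
headL (0.0, 0.0, 0.9926372170448303)
(630, 770, 3)
top tab (-14.875, -1.0, 0.9571213126182556)
top dots (0.125, 0.125, 0.9688921570777893)
top key (0.0, 0.0, 0.9993727803230286)
```

```bash
cat > m.py <<'E'
from h import *
def m(a,b,box,win):
    x0,y0,x1,y1=box;k=8
    t=cv2.resize(a[y0:y1,x0:x1],None,fx=k,fy=k,interpolation=cv2.INTER_CUBIC)
    X0,Y0,X1,Y1=win;B=cv2.resize(b[Y0:Y1,X0:X1],None,fx=k,fy=k,interpolation=cv2.INTER_CUBIC)
    r=cv2.matchTemplate(B,t,cv2.TM_CCOEFF_NORMED);_,s,_,l=cv2.minMaxLoc(r);return l[0]/k+X0-x0,l[1]/k+Y0-y0,s
E
python3 - <<'E'
from m import *
ta=cv2.imread("pics/top1.png");a=cv2.imread("pics/scene1.png")
for i in range(3):
    p=viewer.read_camera("top");print(monitor.read_state()["time"],m(ta,p["image"][:,:,::-1].copy(),(325,211,337,225),(295,200,350,232)))
g=cv2.resize(cv2.imread("pics/g1.png"),(110,90),interpolation=cv2.INTER_AREA);full=a.copy();full[175:265,250:360]=g
print("stop vs start",m(a,full,(322,233,332,249),(310,225,350,262)))
print("dot spacing", [proj(p,[.511-.024-np.sin(-.045)*y,.0399+.0011+y,.077])[0].round(2) for y in(-.064,-.048,-.032,-.016)])
E
```

```text
33.325 (-14.875, -1.0, 0.9565845131874084)
33.375 (-14.875, -1.0, 0.956405758857727)
33.425 (-14.875, -1.0, 0.9568597674369812)
stop vs start (7.625, 3.5, 0.9520899653434753)
dot spacing [array([340.02, 217.51]), array([331.06, 216.86]), array([322.09, 216.2 ]), array([313.12, 215.54])]
```

The photometer, bottle and key have not moved. But both cameras put the tab 26.5 mm past notch 1, at travel ≈ 0.0425 and stationary. It is just over the ridge and not yet seated in notch 3. I'll go back and nudge it gently left until it seats, which should be contact at y≈+0.0087.

Request:
step_arm(
  series=[-0.01, 0.04, 0, 0, -0.03, 0.09, 0, 0, -0.06, 0.128, 0.01, 0, -0.06, 0.128, 0.06, 0, -0.06, 0.128, 0.1, 0, -0.06, 0.128, 0.12, 0, -0.06, 0.128, 0.12, 0, -0.06, 0.128, 0.12, 0],
)

```text
time: 34.42
tool_pos: [0.4859, -0.0093, 0.0384]
tcp_rot: [0.069, 3.139, -0.0]
wrist_force: [0.2, -0.6, 0.6]
width: 0.002
grip_force: 0.0
```

Request:
step_arm(
  series=[0, 0.003, 0, 0, 0, 0.006, 0, 0, 0, 0.008, 0, 0, 0, 0.01, 0, 0, 0, 0.01, 0, 0],
)

```text
time: 35.05
tool_pos: [0.4854, 0.0004, 0.0375]
tcp_rot: [0.07, 3.141, 0.0]
wrist_force: [0.1, 0.7, 1.3]
width: 0.003
grip_force: 0.0
```

Request:
step_arm(
  series=[0, 0.001, 0, 0, 0, 0.002, 0, 0, 0, 0.002, 0, 0],
)

```text
time: 35.42
tool_pos: [0.4855, 0.0023, 0.0374]
tcp_rot: [-0.07, -3.141, 0.0]
wrist_force: [-0.7, -0.0, 0.1]
width: -0.001
grip_force: 0.0
```

Request:
step_arm(
  series=[0, 0.001, 0, 0, 0, 0.001, 0, 0],
)

```text
time: 35.67
tool_pos: [0.4855, 0.0033, 0.0375]
tcp_rot: [-0.07, -3.141, 0.0]
wrist_force: [0.4, -0.2, 0.1]
width: -0.002
grip_force: 0.0
```

Request:
step_arm(
  series=[0, 0.001, 0, 0, 0, 0.001, 0, 0],
)

```text
time: 35.92
tool_pos: [0.4856, 0.0043, 0.0375]
tcp_rot: [-0.07, -3.141, -0.0]
wrist_force: [-0.2, -0.8, -1.3]
width: 0.001
grip_force: 0.0
```

```bash
cat > tab.py <<'E'
from m import *
ta=cv2.imread("pics/top1.png");a=cv2.imread("pics/scene1.png")
p=viewer.read_camera("top");q=viewer.read_camera("scene");s=monitor.read_state()
print(s["time"],s["tool_pos"],s["wrist_force"])
r=m(ta,p["image"][:,:,::-1].copy(),(325,211,337,225),(295,200,350,232));print("top",r,.016-r[0]*.016/8.97)
r=m(a,q["image"][:,:,::-1].copy(),(322,233,332,249),(298,218,345,260));print("scene",r,.016-r[0]*.016/7.35)
E
python3 tab.py
```

```text
36.025 [0.48558301 0.0042834  0.03747477] [-0.5405715  -0.28637655 -0.32444968]
top (-20.625, 6.875, 0.4161706864833832) 0.05278929765886287
scene (-14.75, -7.0, 0.7715650796890259) 0.04810884353741497
```

It has now seated: the scene camera gives travel 0.0481 with no force on the finger. Backing off and verifying.

Request:
step_arm(
  series=[0, -0.008, 0, 0, 0, -0.012, -0.02, 0, 0, -0.012, -0.06, 0, 0, -0.012, -0.11, 0, 0.03, -0.05, -0.12, 0, 0.05, -0.1, -0.12, 0, 0.06, -0.14, -0.12, 0, 0.06, -0.14, -0.12, 0],
)

```text
time: 37.02
tool_pos: [0.4185, -0.1353, 0.1577]
tcp_rot: [0.077, 3.14, -0.001]
wrist_force: [-0.0, 1.5, 0.5]
width: -0.002
grip_force: 0.0
```

```bash
python3 tab.py; sleep 0; python3 tab.py
```

```text
37.125 [ 0.41922042 -0.13321278  0.1574906 ] [-0.72340533  1.4413354   0.42516164]
top (-18.0, -1.5, 0.9664275646209717) 0.04810702341137124
scene (-14.75, -6.875, 0.9528499245643616) 0.04810884353741497
37.225 [ 0.41952326 -0.13233996  0.15737974] [-0.35139099  0.23644309 -0.46507279]
top (-18.0, -1.5, 0.9663137793540955) 0.04810702341137124
scene (-14.75, -6.875, 0.9534356594085693) 0.04810884353741497
```

```bash
python3 - <<'E'
from m import *
a=cv2.imread("pics/top1.png")
p=viewer.read_camera("top");b=p["image"][:,:,::-1].copy()
for n,x in(("beaker",(372,174,412,212)),("tin",(370,216,412,256)),("bottle",(206,168,234,200)),("key",(250,206,272,228))):
    print(n,m(a,b,x,(x[0]-8,x[1]-8,x[2]+8,x[3]+8)))
s=monitor.read_state();print(s["tool_pos"],s["wrist_force"])
E
```

```text
beaker (0.0, 0.0, 0.9980841875076294)
tin (-0.75, -0.375, 0.8247390985488892)
bottle (0.0, 0.0, 0.9984933137893677)
key (0.0, 0.0, 0.999396800994873)
[ 0.41957696 -0.13213935  0.15736739] [ 0.44443853 -0.91059846 -0.13670755]
```

Request:
step_arm(
  series=[0, 0, -0.03, 0, 0, 0, -0.03, 0, 0, 0, -0.03, 0, 0, 0, -0.03, 0],
)

```text
time: 37.78
tool_pos: [0.4188, -0.1323, 0.1864]
tcp_rot: [-0.069, -3.139, -0.001]
wrist_force: [-0.0, 0.3, 0.2]
width: 0.001
grip_force: 0.0
```

```bash
python3 tab.py; python3 -c "
from workcell import job;print(job.finish_job())"
```

```text
37.875 [ 0.41879445 -0.13252021  0.1864977 ] [0.26245869 0.003737   0.29773619]
top (-18.0, -1.5, 0.9658665657043457) 0.04810702341137124
scene (-14.75, -6.875, 0.952307939529419) 0.04810884353741497
the job is handed in; nothing more can be done
None
```

The job is handed in at about 38 s: I pushed the lever to the shutter stop, pressed the zero key fully down there and let it up, then brought the lever back click by click to the third notch (amber), where both cameras put it at 0.048; it first stopped short at about 0.0425 and needed one more gentle nudge, and the photometer, bottle and beaker showed no movement, but the arm's shadow kept me from confirming the tin by picture.

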